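# Take the spent gas cartridge out of use

## Robot

A 6-joint arm with a two-finger parallel gripper is mounted at the origin on a cart in front of the work surface, level with it; the furniture and walls round the work are solid. World frame = base frame: x ahead of the robot, y to its left, z up, the work surface at z = 0. Lengths are in mm, angles in rad, forces in N, time in s.
With the tool pointing down it reaches from about 400 to 925 mm from the base axis. Payload 12.5 kg.
Tool frame: the origin (TCP) lies at the very end of the fingers, on their centre line; the grasp point (between the pads) lies 19 mm behind it; z points along the fingers, y is the line along which they close (so a half turn about z gives the same grasp; the last joint's range is limited). The gripper opens to 95 mm and grips with 3 to 60 N. Pads are 20 mm wide; open, the fingers measure 119 mm over their backs; the gripper's body (75 mm by 180 mm) begins 59 mm behind the grasp point.
Start: joints at [1.136, 0.491, 1.559, -0, 1.092, -0.106], TCP at [201.801, 591.543, 214.661] pointing down, gripper open.
Joint ranges: [-3.1, 3.1], [-0.84, 2.19], [0.05, 2.79], [-1.13, 4.28], [0.06, 2.93], [-2.69, 2.69]. Speed limits (rad/s): [2.22, 2.22, 2.79, 3.14, 3.14, 3.14].

## Interface

Orientations are given as [roll, pitch, yaw] about the fixed x, y, z axes, in that order (R = Rz(yaw) Ry(pitch) Rx(roll)).
In Python, from cell import * gives the robot as it stands.
- The arm moves only by the tool step_arm, never from a script. Its argument "plan" is a list of rows, each an object of numbers: "x", "y", "z": the shift along the tool's x, y, z in units of 25 mm (1.0 is 25 mm); "rx", "ry", "rz": the turn, a rotation vector about the tool's x, y, z in units of 0.1 rad (1.0 is 0.1 rad). In form: [{"x": .., "y": .., "z": .., "rx": .., "ry": .., "rz": ..}, ...]. A call has exactly 10 rows; each row shifts and turns the commanded pose from where the row before left it, along the tool's axes as they then stand; what a row does not reach is not made up. A row lasts 1/12 s, in which the tool goes at most 41.7 mm and 7.16 degrees, less where a joint would pass 70% of its speed; a pose out of reach is approached as far as the arm can. A call with a number of a shift or a turn outside -1 to 1 is refused whole. A call with a gripper value outside its range is refused whole. "jaw" is the closure, from -1 (fully open) to 1 (shut), so that 0 is half open, set as the call begins (left out, the last holds). The fingers move at their own pace and stop on an object; the grip force is fixed at half the most. Time passes only in rows, so rows that do not move let the fingers close, or fill a call up. It gives the time, the measured TCP pose, the force, the opening and the grip force at its end, in the units of the state.
- state(): the state, without advancing time (a new reading comes with each control period).
- read_camera(name): name is "scene" or "top" or "wrist"; returns a dict with "image" (420x560x3 uint8, red, green, blue), "depth" (420x560 float32, mm along the optical axis (not along the pixel's ray), 0 where there is no reading), "vfov" (degrees; the focal length in pixels is half the picture's height over the tangent of half this angle, whatever the lens; pixels are square), "cx", "cy" (the principal point, pixels), "R" (3x3) and "t" (3): a world point X has camera coordinates R X + t. Camera axes: x right, y down, z forward; pixel columns grow to the right and rows downward; lengths in mm; the calibration is good to about 2 mm. A picture is of the moment at which its call begins.
- job_done(): hands the job in; it is judged then, once.
The state is a dict: "t": time; "joints": joint angles; "qvel": joint speeds; "tau": joint torques, N m; "eef_pos": TCP position; "tcp_rot": TCP orientation; "ft_force": force on the tool from outside, world axes, zero at the start; "moment": the same for the moment, N m; "opening": opening from 0.0 (shut) to 1.0 (fully open); "grip_force": force on a finger pad.
Only numpy, scipy, OpenCV 4.12 (cv2) and the standard library are available. Lean on these libraries where they do the work, as an engineer would, in place of code of your own. Each camera call takes 0.05 s, during which the arm holds its last target. There are 200 camera calls.

## Task

One of the two yellow torch gas cartridges on the bench is spent and the other is full; they look the same, so lift to feel which is the light one. Stand the spent cartridge upright in the shallow blue plastic tray, setting it down gently, and leave the full one standing upright on the bench where it was (if you lifted it, put it back in its place).

Things in the scene. Friction and masses are not known exactly. Their poses are not given: they have to be found in the camera images.
- cartridge_1: One upright yellow gas cartridge with a red band, 52 mm in diameter, steel shoulder, black cap, 119 mm tall; the straight wall to grip runs 5 to 90 mm above its foot. Origin: centre of its underside, z up. Loose. Of the two alike, one (either) is full and weighs 440 to 560 g (4.3 to 5.5 N), the other is spent and weighs about 120 g (1.2 N).
- cartridge_2: The other upright yellow gas cartridge with a red band, 52 mm in diameter, steel shoulder, black cap, 119 mm tall; the straight wall to grip runs 5 to 90 mm above its foot. Origin: centre of its underside, z up. Loose. Of the two alike, one (either) is full and weighs 440 to 560 g (4.3 to 5.5 N), the other is spent and weighs about 120 g (1.2 N).
- tray: shallow blue plastic tray fixed to the bench, outside 180 mm along its x by 140 mm along its y, walls 4 mm thick and 21 mm high with the rolled rim; inner floor 4 mm above the bench. Origin at the centre of its underside, on the bench top.
Things that resemble listed ones, but are neither listed nor needed, are in the scene too. What is shaped like the cartridge_2 but purple is not meant.

How it is judged (in metres and radians):
At the end, for the whole second after the job is handed in: The spent cartridge stands upright (within 0.15 rad) and still on the tray's floor, anywhere inside its walls, the tray carrying less than 2.5 N from it; the full cartridge stands upright (within 0.15 rad) and still on the bench within 60 mm of where it stood (((angle between each of cartridge_1, cartridge_2's own z axis and vertical below 0.15 rad and linear speed of each of cartridge_1, cartridge_2 below 0.02 m/s and x of cartridge_1 in the frame of tray between -0.075 and 0.075 m and y of cartridge_1 in the frame of tray between -0.055 and 0.055 m and z of cartridge_1 in the frame of tray below 0.012 m and contact force between cartridge_1 and tray between 0.5 and 2.5 N and distance of cartridge_2 from where it was at the start of the episode below 0.06 m) or (angle between each of cartridge_2, cartridge_1's own z axis and vertical below 0.15 rad and linear speed of each of cartridge_2, cartridge_1 below 0.02 m/s and x of cartridge_2 in the frame of tray between -0.075 and 0.075 m and y of cartridge_2 in the frame of tray between -0.055 and 0.055 m and z of cartridge_2 in the frame of tray below 0.012 m and contact force between cartridge_2 and tray between 0.5 and 2.5 N and distance of cartridge_1 from where it was at the start of the episode below 0.06 m))); the robot touches nothing.
It fails at once if a cartridge is dropped or pressed hard into the tray (over 45 N) (contact force between any of cartridge_1, cartridge_2 and tray above 45 N).
It also fails if it takes over 61 s, if anything falls off the work surface, if the arm or the gripper's body presses on something with over 40 N, if the wrist force passes 120 N, or if a joint passes its speed limit or range.

## Working session

There is one attempt and no reset: what is moved stays moved. The work goes in short steps, Python scripts to look and compute and a tool call to move; the robot and the scene stay as the last step left them, time stands still between calls to the robot, and variables do not carry over. Pictures are saved under pics/ and viewed, at most 10 in all, crops included, and the job is handed in when it is done.

Besides the shell and the picture viewer there is one more tool, called after "Call:" as name([rows], argument=value, ...), one row to a line, values as JSON. step_arm: Moves the arm, as the interface text tells. Shifts and turns lie within -1 to 1; 1 stands for 25 mm of shift or 0.1 rad of turn. Its arguments: {"type":"object","properties":{"plan":{"type":"array","items":{"type":"object","properties":{"x":{"type":"number"},"y":{"type":"number"},"z":{"type":"number"},"rx":{"type":"number"},"ry":{"type":"number"},"rz":{"type":"number"}}}},"jaw":{"type":"number"}},"required":["plan"]}

```bash
mkdir -p pics; cat > h.py <<'E'
from cell import *
import numpy as np, cv2
def cloud(c):
    d=c["depth"];h,w=d.shape;f=h/2/np.tan(np.radians(c["vfov"])/2)
    u,v=np.meshgrid(np.arange(w),np.arange(h))
    P=np.stack([(u-c["cx"])/f*d,(v-c["cy"])/f*d,d],-1)
    return (P-np.array(c["t"]))@np.array(c["R"])
def save(c,n): cv2.imwrite("pics/"+n,c["image"][:,:,::-1])
E
python3 - <<'E'
from h import *
s=state();print(s)
a=read_camera("top");b=read_camera("scene")
cv2.imwrite("pics/a.png",np.vstack([a["image"],b["image"]])[:,:,::-1][:, :] if 0 else cv2.resize(np.hstack([a["image"],b["image"]])[:,:,::-1],(800,300)))
save(a,"top.png")
for n,c in(("top",a),("scene",b)):
    W=cloud(c);hsv=cv2.cvtColor(c["image"],cv2.COLOR_RGB2HSV)
    for nm,lo,hi in(("yel",(18,120,80),(35,255,255)),("blue",(95,100,50),(125,255,255)),("pur",(126,60,40),(165,255,255))):
        m=cv2.inRange(hsv,lo,hi)
        k,l,st,ce=cv2.connectedComponentsWithStats(m)
        for i in range(1,k):
            if st[i,4]>60:
                p=W[(l==i)&(c["depth"]>0)]
                print(n,nm,ce[i].round(),st[i,4],np.percentile(p,[2,50,98],axis=0).round().tolist())
E
```

```text
{'t': 0.0, 'joints': array([ 1.13639189e+00,  4.91520982e-01,  1.55948353e+00, -1.20116552e-05,
        1.09173386e+00, -1.05607632e-01]), 'qvel': array([-1.01978402e-03, -3.78588405e-04,  1.36928898e-03, -4.26930342e-04,
       -1.80645979e-03,  8.51347051e-05]), 'tau': array([ 1.75640503e-04, -6.12656808e+01, -2.58171272e+01,  6.92569907e-02,
        4.82405175e-02, -1.40739944e-04]), 'eef_pos': array([201.68634624, 591.27726121, 214.07399388]), 'tcp_rot': array([-3.14045219e+00, -1.10178158e-04,  2.81280133e+00]), 'ft_force': array([-0.35080455, -0.12806242, -0.92437791]), 'moment': array([-0.00308747, -0.04382969, -0.00305676]), 'grip_force': 0.0, 'opening': 1.001599952016302}
top blue [292. 197.] 3380 [[434.0, -63.0, -0.0], [523.0, 12.0, 4.0], [613.0, 87.0, 22.0]]
top pur [193. 231.] 263 [[407.0, 238.0, 77.0], [429.0, 255.0, 101.0], [453.0, 284.0, 118.0]]
scene yel [215. 167.] 105 [[507.0, 248.0, 73.0], [517.0, 256.0, 82.0], [543.0, 282.0, 92.0]]
scene yel [216. 183.] 295 [[507.0, 248.0, 7.0], [516.0, 257.0, 33.0], [541.0, 283.0, 59.0]]
scene yel [411. 270.] 169 [[470.0, -330.0, 73.0], [475.0, -313.0, 82.0], [492.0, -287.0, 91.0]]
scene yel [407. 288.] 461 [[471.0, -330.0, 6.0], [475.0, -312.0, 33.0], [492.0, -287.0, 58.0]]
scene blue [291. 226.] 3150 [[421.0, -72.0, 3.0], [519.0, 11.0, 6.0], [613.0, 91.0, 23.0]]
scene pur [188. 183.] 322 [[400.0, 236.0, 73.0], [414.0, 247.0, 96.0], [442.0, 274.0, 108.0]]
scene pur [191. 204.] 366 [[400.0, 235.0, 3.0], [411.0, 243.0, 32.0], [438.0, 269.0, 59.0]]
```

View pics/a.png

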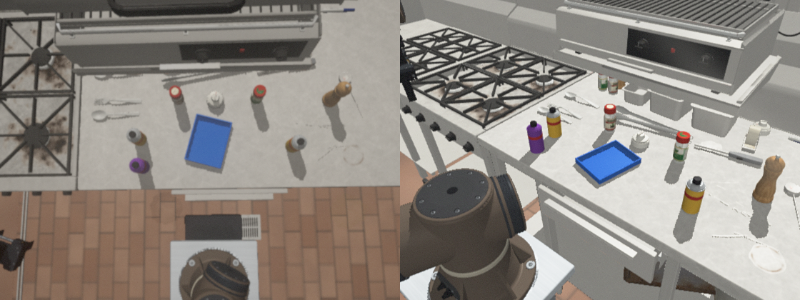

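The picture shows two yellow cartridges in the scene view (full-resolution pixels), left at (216,175) and right at (409,280). Possible confusions in the same view are the purple can at (190,195), the white/red jars near (295,165) and (395,205), and the wooden mill near (515,250). By the description I choose the two yellow ones and check them in a crop.

```bash
python3 - <<'E'
from h import *
from scipy.optimize import least_squares
a=read_camera("top");b=read_camera("scene")
im=b["image"][:,:,::-1]
cv2.imwrite("pics/crop.png",np.hstack([cv2.resize(im[130:230,170:270],(400,400),interpolation=2),cv2.resize(im[220:320,360:460],(400,400),interpolation=2)]))
P=np.vstack([cloud(c)[(c["depth"]>0)] for c in(a,b)])
B=cloud(b)[b["depth"]>0];A=cloud(a)[a["depth"]>0]
for nm,x,y in(("L",530,265),("R",492,-310),("P",428,255)):
    q=B[(np.hypot(B[:,0]-x,B[:,1]-y)<45)&(B[:,2]>10)&(B[:,2]<88)]
    r=least_squares(lambda c:np.hypot(q[:,0]-c[0],q[:,1]-c[1])-26,[x,y],loss="soft_l1",f_scale=2).x
    t=A[(np.hypot(A[:,0]-x,A[:,1]-y)<45)&(A[:,2]>105)]
    print(nm,r.round(1),"cap(top)",t.mean(0).round(1),t[:,2].max())
m=A[(A[:,2]<30)]
bl=cv2.inRange(cv2.cvtColor(a["image"],cv2.COLOR_RGB2HSV),(95,100,50),(125,255,255))>0
print("tray",cv2.minAreaRect(cloud(a)[bl&(a["depth"]>0)][:,:2].astype(np.float32)))
# obstacles >60mm
g=P[(P[:,2]>25)&(P[:,0]>380)&(P[:,0]<720)&(abs(P[:,1])<450)]
k=np.unique((g[:,:2]//40*40).astype(int),axis=0)
print([(x,y,int(g[(g[:,:2]//40*40==[x,y]).all(1),2].max())) for x,y in k.tolist()])
E
```

```text
L [534.1 275.6] cap(top) [533.6 274.3 115.1] 122.71892466224693
R [ 498. -305.] cap(top) [ 498.  -301.9  115.9] 121.58956065820435
P [427.1 262.7] cap(top) [427.9 261.5 115.6] 121.78114340177036
tray ((773.1082763671875, -207.24609375), (196.34225463867188, 881.2647705078125), 48.886531829833984)
[(360, 240, 99), (400, 0, 25), (400, 200, 103), (400, 240, 123), (400, 280, 103), (440, -360, 99), (440, -320, 107), (440, 80, 25), (440, 200, 74), (440, 240, 106), (440, 280, 100), (480, -360, 106), (480, -320, 123), (480, -280, 98), (480, -80, 25), (480, 40, 25), (480, 240, 106), (480, 280, 105), (520, -320, 101), (520, -80, 26), (520, 240, 122), (520, 280, 121), (560, 240, 97), (640, -480, 161), (640, -440, 147), (640, -200, 355), (640, -160, 109), (640, -80, 611), (640, -40, 613), (640, 0, 613), (640, 40, 613), (640, 80, 613), (640, 120, 612), (640, 160, 612), (680, -480, 150), (680, -440, 146), (680, -320, 407), (680, -280, 419), (680, -240, 407), (680, -200, 407), (680, -160, 408), (680, -120, 408), (680, -80, 610), (680, -40, 611), (680, 0, 611), (680, 40, 610), (680, 80, 611), (680, 120, 611), (680, 160, 611), (680, 200, 409), (680, 240, 409), (680, 280, 407), (680, 320, 409), (680, 360, 411), (680, 400, 394)]
```

View pics/crop.png

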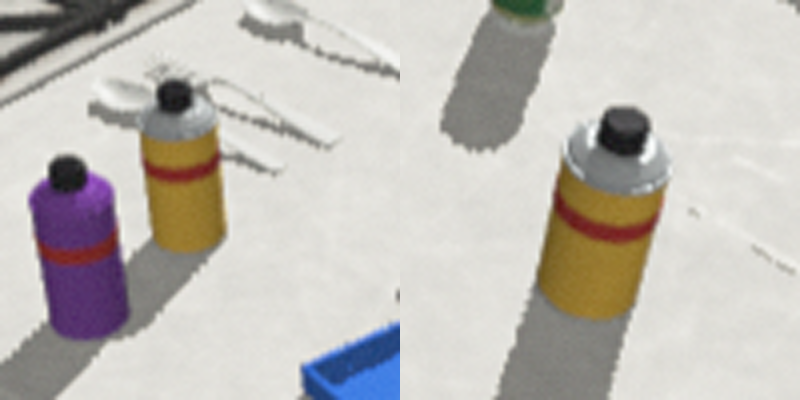

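The crop shows both chosen cans are yellow with a red band and a steel shoulder: left at world (534,275), right at (498,-304). The purple can is at (427,262). The tray centre is at about (523,12). I go to the left can first.

Call:
step_arm([
  {"rz": -0.82},
  {"rz": -0.82},
  {"rz": -0.82},
  {"rz": -0.82},
  {"x": -0.95, "y": -0.9},
  {"x": -0.95, "y": -0.9},
  {"x": -0.95, "y": -0.9},
  {"x": -0.95, "y": -0.9},
  {"x": -0.95, "y": -0.9},
  {"x": -0.95, "y": -0.9},
], jaw=-1)

```text
schema error: expected keys x, y, z, rx, ry, rz
```

Call:
step_arm([
  {"x": -0.95, "y": -0.9},
  {"x": -0.95, "y": -0.9},
  {"x": -0.95, "y": -0.9},
  {"x": -0.95, "y": -0.9},
  {"x": -0.95, "y": -0.9},
  {"x": -0.95, "y": -0.9},
  {"x": -0.95, "y": -0.9},
  {"x": -0.95, "y": -0.9},
  {},
  {},
])

```text
schema error: expected keys x, y, z, rx, ry, rz
```

All keys are required in each row.

Call:
step_arm([
  {"x": 0, "y": 0, "z": 0, "rx": 0, "ry": 0, "rz": -0.82},
  {"x": 0, "y": 0, "z": 0, "rx": 0, "ry": 0, "rz": -0.82},
  {"x": 0, "y": 0, "z": 0, "rx": 0, "ry": 0, "rz": -0.82},
  {"x": 0, "y": 0, "z": 0, "rx": 0, "ry": 0, "rz": -0.82},
  {"x": -0.95, "y": -0.9, "z": 0, "rx": 0, "ry": 0, "rz": 0},
  {"x": -0.95, "y": -0.9, "z": 0, "rx": 0, "ry": 0, "rz": 0},
  {"x": -0.95, "y": -0.9, "z": 0, "rx": 0, "ry": 0, "rz": 0},
  {"x": -0.95, "y": -0.9, "z": 0, "rx": 0, "ry": 0, "rz": 0},
  {"x": -0.95, "y": -0.9, "z": 0, "rx": 0, "ry": 0, "rz": 0},
  {"x": -0.95, "y": -0.9, "z": 0, "rx": 0, "ry": 0, "rz": 0},
], jaw=-1)

```text
t: 1.03
eef_pos: [345.1, 455.2, 214.6]
tcp_rot: [-3.142, -0.0, 3.141]
ft_force: [0.5, -0.5, 0.3]
opening: 1.004
grip_force: 0.0
```

Call:
step_arm([
  {"x": -0.95, "y": -0.9, "z": 0, "rx": 0, "ry": 0, "rz": 0},
  {"x": -0.95, "y": -0.9, "z": 0, "rx": 0, "ry": 0, "rz": 0},
  {"x": -0.95, "y": -0.9, "z": 0, "rx": 0, "ry": 0, "rz": 0},
  {"x": -0.95, "y": -0.9, "z": 0, "rx": 0, "ry": 0, "rz": 0},
  {"x": -0.95, "y": -0.9, "z": 0, "rx": 0, "ry": 0, "rz": 0},
  {"x": -0.95, "y": -0.9, "z": 0, "rx": 0, "ry": 0, "rz": 0},
  {"x": -0.95, "y": -0.9, "z": 0, "rx": 0, "ry": 0, "rz": 0},
  {"x": -0.95, "y": -0.9, "z": 0, "rx": 0, "ry": 0, "rz": 0},
  {"x": 0, "y": 0, "z": 0, "rx": 0, "ry": 0, "rz": 0},
  {"x": 0, "y": 0, "z": 0, "rx": 0, "ry": 0, "rz": 0},
])

```text
t: 1.87
eef_pos: [534.8, 275.1, 214.2]
tcp_rot: [-3.142, -0.001, 3.138]
ft_force: [-0.6, 1.0, -0.2]
opening: 1.0
grip_force: 0.0
```

Call:
step_arm([
  {"x": 0, "y": 0, "z": 0.8, "rx": 0, "ry": 0, "rz": 0},
  {"x": 0, "y": 0, "z": 0.8, "rx": 0, "ry": 0, "rz": 0},
  {"x": 0, "y": 0, "z": 0.8, "rx": 0, "ry": 0, "rz": 0},
  {"x": 0, "y": 0, "z": 0.8, "rx": 0, "ry": 0, "rz": 0},
  {"x": 0, "y": 0, "z": 0.8, "rx": 0, "ry": 0, "rz": 0},
  {"x": 0, "y": 0, "z": 0.8, "rx": 0, "ry": 0, "rz": 0},
  {"x": 0, "y": 0, "z": 0.8, "rx": 0, "ry": 0, "rz": 0},
  {"x": 0, "y": 0, "z": 0.8, "rx": 0, "ry": 0, "rz": 0},
  {"x": 0, "y": 0, "z": 0, "rx": 0, "ry": 0, "rz": 0},
  {"x": 0, "y": 0, "z": 0, "rx": 0, "ry": 0, "rz": 0},
])

```text
t: 2.7
eef_pos: [533.1, 277.0, 54.3]
tcp_rot: [-3.141, -0.002, -3.141]
ft_force: [0.2, 0.1, 1.1]
opening: 1.001
grip_force: 0.0
```

Call:
step_arm([
  {"x": 0, "y": 0, "z": 0, "rx": 0, "ry": 0, "rz": 0},
  {"x": 0, "y": 0, "z": 0, "rx": 0, "ry": 0, "rz": 0},
  {"x": 0, "y": 0, "z": 0, "rx": 0, "ry": 0, "rz": 0},
  {"x": 0, "y": 0, "z": 0, "rx": 0, "ry": 0, "rz": 0},
  {"x": 0, "y": 0, "z": 0, "rx": 0, "ry": 0, "rz": 0},
  {"x": 0, "y": 0, "z": 0, "rx": 0, "ry": 0, "rz": 0},
  {"x": 0, "y": 0, "z": 0, "rx": 0, "ry": 0, "rz": 0},
  {"x": 0, "y": 0, "z": 0, "rx": 0, "ry": 0, "rz": 0},
  {"x": 0, "y": 0, "z": 0, "rx": 0, "ry": 0, "rz": 0},
  {"x": 0, "y": 0, "z": 0, "rx": 0, "ry": 0, "rz": 0},
], jaw=0.7)

```text
t: 3.53
eef_pos: [534.2, 276.3, 54.7]
tcp_rot: [3.141, 0.0, 3.141]
ft_force: [0.4, 0.7, 1.1]
opening: 0.546
grip_force: 30.0
```

Gripped (opening 0.546 is 52 mm). I lift 60 mm and hold to read the weight.

Call:
step_arm([
  {"x": 0, "y": 0, "z": -0.4, "rx": 0, "ry": 0, "rz": 0},
  {"x": 0, "y": 0, "z": -0.4, "rx": 0, "ry": 0, "rz": 0},
  {"x": 0, "y": 0, "z": -0.4, "rx": 0, "ry": 0, "rz": 0},
  {"x": 0, "y": 0, "z": -0.4, "rx": 0, "ry": 0, "rz": 0},
  {"x": 0, "y": 0, "z": -0.4, "rx": 0, "ry": 0, "rz": 0},
  {"x": 0, "y": 0, "z": -0.4, "rx": 0, "ry": 0, "rz": 0},
  {"x": 0, "y": 0, "z": 0, "rx": 0, "ry": 0, "rz": 0},
  {"x": 0, "y": 0, "z": 0, "rx": 0, "ry": 0, "rz": 0},
  {"x": 0, "y": 0, "z": 0, "rx": 0, "ry": 0, "rz": 0},
  {"x": 0, "y": 0, "z": 0, "rx": 0, "ry": 0, "rz": 0},
])

```text
t: 4.37
eef_pos: [533.8, 276.2, 114.1]
tcp_rot: [-3.141, -0.001, 3.141]
ft_force: [-0.5, 0.8, -1.8]
opening: 0.547
grip_force: 30.0
```

```bash
python3 - <<'E'
from h import *
f=[]
for i in range(8):
    c=read_camera("scene");f.append(state()["ft_force"])
print(np.mean(f,0),np.std(f,0),state()["eef_pos"]);im=c["image"][:,:,::-1]
cv2.imwrite("pics/lift.png",cv2.resize(im[80:280,120:320],(400,400)))
E
```

```text
[ 0.15055755  0.0522013  -1.18130429] [0.57841319 0.48291252 0.79796293] [534.03502745 276.25360943 114.51500675]
```

View pics/lift.png

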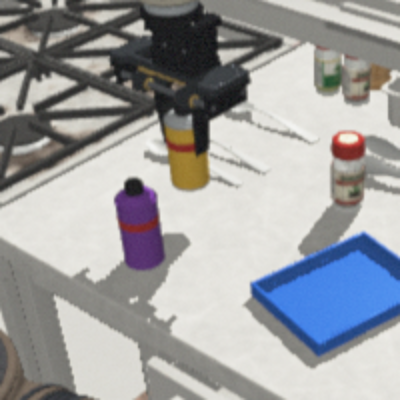

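The picture shows the yellow can lifted clear in the gripper at about (188,165) in the crop. The wrist reads 1.2 N, so this is the spent one. I carry it to the tray.

Call:
step_arm([
  {"x": 0, "y": -0.5, "z": 0, "rx": 0, "ry": 0, "rz": 0},
  {"x": 0.1, "y": -0.9, "z": 0, "rx": 0, "ry": 0, "rz": 0},
  {"x": 0.1, "y": -0.9, "z": 0, "rx": 0, "ry": 0, "rz": 0},
  {"x": 0.1, "y": -0.9, "z": 0, "rx": 0, "ry": 0, "rz": 0},
  {"x": 0.1, "y": -0.9, "z": 0, "rx": 0, "ry": 0, "rz": 0},
  {"x": 0, "y": -0.9, "z": 0, "rx": 0, "ry": 0, "rz": 0},
  {"x": 0, "y": -0.9, "z": 0, "rx": 0, "ry": 0, "rz": 0},
  {"x": 0, "y": -0.9, "z": 0, "rx": 0, "ry": 0, "rz": 0},
  {"x": 0, "y": -0.9, "z": 0, "rx": 0, "ry": 0, "rz": 0},
  {"x": 0, "y": -0.9, "z": 0, "rx": 0, "ry": 0, "rz": 0},
])

```text
t: 5.6
eef_pos: [523.5, 59.6, 114.7]
tcp_rot: [-3.142, 0.0, 3.141]
ft_force: [0.2, 0.6, -2.0]
opening: 0.54
grip_force: 30.0
```

Call:
step_arm([
  {"x": 0, "y": -0.9, "z": 0, "rx": 0, "ry": 0, "rz": 0},
  {"x": 0, "y": -0.6, "z": 0, "rx": 0, "ry": 0, "rz": 0},
  {"x": 0, "y": -0.4, "z": 0, "rx": 0, "ry": 0, "rz": 0},
  {"x": 0, "y": 0, "z": 0, "rx": 0, "ry": 0, "rz": 0},
  {"x": 0, "y": 0, "z": 0.4, "rx": 0, "ry": 0, "rz": 0},
  {"x": 0, "y": 0, "z": 0.4, "rx": 0, "ry": 0, "rz": 0},
  {"x": 0, "y": 0, "z": 0.4, "rx": 0, "ry": 0, "rz": 0},
  {"x": 0, "y": 0, "z": 0.4, "rx": 0, "ry": 0, "rz": 0},
  {"x": 0, "y": 0, "z": 0.2, "rx": 0, "ry": 0, "rz": 0},
  {"x": 0, "y": 0, "z": 0, "rx": 0, "ry": 0, "rz": 0},
])

```text
t: 6.43
eef_pos: [523.2, 14.3, 68.0]
tcp_rot: [3.141, -0.003, 3.141]
ft_force: [-0.6, -0.7, -1.6]
opening: 0.543
grip_force: 30.0
```

Call:
step_arm([
  {"x": 0, "y": 0, "z": 0.05, "rx": 0, "ry": 0, "rz": 0},
  {"x": 0, "y": 0, "z": 0.05, "rx": 0, "ry": 0, "rz": 0},
  {"x": 0, "y": 0, "z": 0.05, "rx": 0, "ry": 0, "rz": 0},
  {"x": 0, "y": 0, "z": 0.05, "rx": 0, "ry": 0, "rz": 0},
  {"x": 0, "y": 0, "z": 0.05, "rx": 0, "ry": 0, "rz": 0},
  {"x": 0, "y": 0, "z": 0.05, "rx": 0, "ry": 0, "rz": 0},
  {"x": 0, "y": 0, "z": 0.04, "rx": 0, "ry": 0, "rz": 0},
  {"x": 0, "y": 0, "z": 0.04, "rx": 0, "ry": 0, "rz": 0},
  {"x": 0, "y": 0, "z": 0, "rx": 0, "ry": 0, "rz": 0},
  {"x": 0, "y": 0, "z": 0, "rx": 0, "ry": 0, "rz": 0},
])

```text
t: 7.27
eef_pos: [523.8, 13.8, 60.1]
tcp_rot: [3.141, -0.0, 3.141]
ft_force: [0.9, -0.4, -1.6]
opening: 0.545
grip_force: 30.0
```

```bash
python3 - <<'E'
from h import *
f=[];p=[]
for i in range(6):
    c=read_camera("scene");s=state();f.append(s["ft_force"]);p.append(s["eef_pos"])
print(np.mean(f,0),np.mean(p,0));im=c["image"][:,:,::-1]
cv2.imwrite("pics/tray.png",cv2.resize(im[110:290,200:380],(540,540)))
E
```

```text
[-0.1723908  -1.10404656 -1.13819801] [523.87172383  13.79500922  60.15804074]
```

View pics/tray.png

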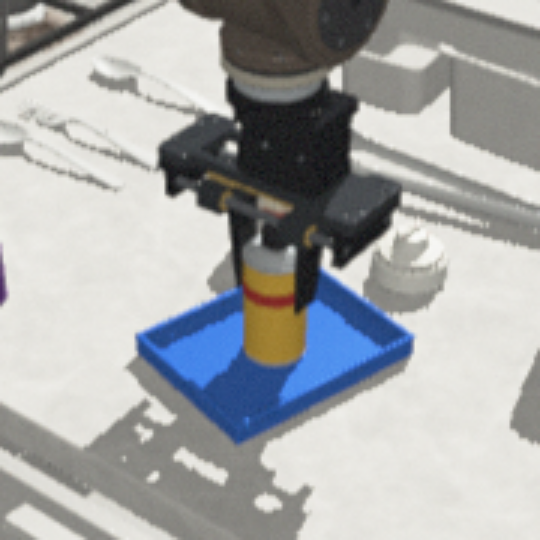

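The picture shows the can upright over the tray centre (275,360 at its foot in the crop), just above the floor. I lower it in half-millimetre steps.

Call:
step_arm([
  {"x": 0, "y": 0, "z": 0.02, "rx": 0, "ry": 0, "rz": 0},
  {"x": 0, "y": 0, "z": 0.02, "rx": 0, "ry": 0, "rz": 0},
  {"x": 0, "y": 0, "z": 0.01, "rx": 0, "ry": 0, "rz": 0},
  {"x": 0, "y": 0, "z": 0.01, "rx": 0, "ry": 0, "rz": 0},
  {"x": 0, "y": 0, "z": 0, "rx": 0, "ry": 0, "rz": 0},
  {"x": 0, "y": 0, "z": 0, "rx": 0, "ry": 0, "rz": 0},
  {"x": 0, "y": 0, "z": 0, "rx": 0, "ry": 0, "rz": 0},
  {"x": 0, "y": 0, "z": 0, "rx": 0, "ry": 0, "rz": 0},
  {"x": 0, "y": 0, "z": 0, "rx": 0, "ry": 0, "rz": 0},
  {"x": 0, "y": 0, "z": 0, "rx": 0, "ry": 0, "rz": 0},
])

```text
t: 8.4
eef_pos: [523.9, 13.8, 58.7]
tcp_rot: [3.142, 0.0, 3.141]
ft_force: [-0.7, 1.0, 4.0]
opening: 0.543
grip_force: 30.0
```

```bash
python3 - <<'E'
from h import *
f=[];p=[]
for i in range(6):
    read_camera("top");s=state();f.append(s["ft_force"]);p.append(s["eef_pos"])
print(np.mean(f,0),np.mean(p,0))
E
```

```text
[-0.9004605   0.74250523  4.50412757] [523.88386838  13.81818909  58.72803451]
```

The can is touching, with about 5 N of light contact. I release, wait for the jaws to open, then rise.

Call:
step_arm([
  {"x": 0, "y": 0, "z": 0, "rx": 0, "ry": 0, "rz": 0},
  {"x": 0, "y": 0, "z": 0, "rx": 0, "ry": 0, "rz": 0},
  {"x": 0, "y": 0, "z": 0, "rx": 0, "ry": 0, "rz": 0},
  {"x": 0, "y": 0, "z": 0, "rx": 0, "ry": 0, "rz": 0},
  {"x": 0, "y": 0, "z": 0, "rx": 0, "ry": 0, "rz": 0},
  {"x": 0, "y": 0, "z": 0, "rx": 0, "ry": 0, "rz": 0},
  {"x": 0, "y": 0, "z": 0, "rx": 0, "ry": 0, "rz": 0},
  {"x": 0, "y": 0, "z": 0, "rx": 0, "ry": 0, "rz": 0},
  {"x": 0, "y": 0, "z": 0, "rx": 0, "ry": 0, "rz": 0},
  {"x": 0, "y": 0, "z": 0, "rx": 0, "ry": 0, "rz": 0},
], jaw=-1)

```text
t: 9.53
eef_pos: [523.8, 13.8, 58.6]
tcp_rot: [3.142, 0.0, 3.141]
ft_force: [-0.3, 0.3, 0.4]
opening: 0.997
grip_force: 0.0
```

Call:
step_arm([
  {"x": 0, "y": 0, "z": -0.4, "rx": 0, "ry": 0, "rz": 0},
  {"x": 0, "y": 0, "z": -0.8, "rx": 0, "ry": 0, "rz": 0},
  {"x": 0, "y": 0, "z": -0.8, "rx": 0, "ry": 0, "rz": 0},
  {"x": 0, "y": 0, "z": -0.8, "rx": 0, "ry": 0, "rz": 0},
  {"x": 0, "y": 0, "z": -0.8, "rx": 0, "ry": 0, "rz": 0},
  {"x": 0, "y": 0, "z": -0.8, "rx": 0, "ry": 0, "rz": 0},
  {"x": 0, "y": 0, "z": -0.8, "rx": 0, "ry": 0, "rz": 0},
  {"x": 0, "y": 0, "z": -0.4, "rx": 0, "ry": 0, "rz": 0},
  {"x": 0, "y": 0, "z": 0, "rx": 0, "ry": 0, "rz": 0},
  {"x": 0, "y": 0, "z": 0, "rx": 0, "ry": 0, "rz": 0},
])

```text
t: 10.37
eef_pos: [523.7, 13.8, 198.7]
tcp_rot: [3.142, 0.001, 3.141]
ft_force: [0.1, 0.1, -1.0]
opening: 1.001
grip_force: 0.0
```

```bash
python3 - <<'E'
from h import *
b=read_camera("scene");im=b["image"][:,:,::-1]
cv2.imwrite("pics/end.png",im)
E
```

```text
(no output)
```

View pics/end.png

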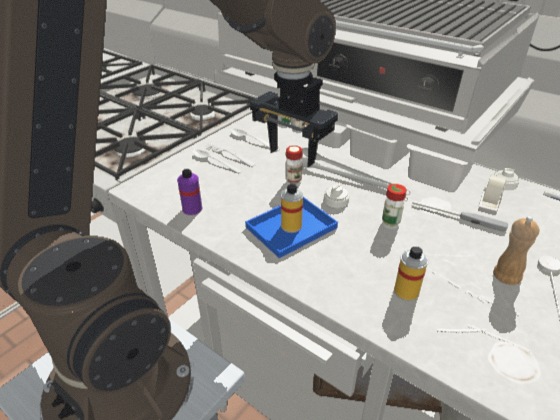

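The picture shows the spent can upright in the tray at (291,212) and the other yellow can untouched at (409,275). The gripper is clear, so I hand it in.

```bash
python3 -c "
from cell import *
print(job_done())"
```

```text
the job is handed in; nothing more can be done
None
```

The spent cartridge (the left one, about 1.2 N when lifted) stands upright in the blue tray, the full one was never touched, and the job is handed in; no verdict was returned.

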